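# Free the carton's label and hold the scanner over it

## Robot

A 6-joint arm with a two-finger parallel gripper is mounted at the origin on the work surface. World frame = base frame: x ahead of the robot, y to its left, z up, the work surface at z = 0. Lengths are in mm, angles in rad, forces in N, time in s.
With the tool pointing down it reaches from about 300 to 775 mm from the base axis. Payload 14.6 kg.
Tool frame: the origin (TCP) lies midway between the tips of the shut fingers; the grasp point (between the pads) lies manip.grasp_offset behind it (manip.grasp_offset is the distance from the TCP to the grasp point, in mm); z points along the fingers, y is the direction in which the jaws open and shut (so a half turn about z gives the same grasp; the last joint's range is limited). The gripper opens to 94 mm and grips with 3 to 60 N. Pads are 16 mm wide; open, the fingers measure 119 mm over their backs; the gripper's body (75 mm by 177 mm) begins 78 mm behind the grasp point.
Start: joints at [1.088, 0.3, 1.521, -0, 1.321, -0.067], TCP at [222.153, 503.127, 205.446] pointing down, gripper open.
Joint ranges: [-3.03, 3.03], [-0.79, 2.21], [0.23, 2.52], [-1.04, 4.18], [0, 3.07], [-2.55, 2.55]. Speed limits (rad/s): [2.22, 2.22, 2.57, 3.14, 3.14, 3.14].

## Interface

Orientations are given as [roll, pitch, yaw] about the fixed x, y, z axes, in that order (R = Rz(yaw) Ry(pitch) Rx(roll)).
In Python, from cell import monitor, vision, order, manip gives the robot as it stands.
- The arm moves only by the shell command python3 -m jog 'ROWS' [FORCE]. ROWS is JSON, a list of rows, each a list of 7 numbers: the shift along the tool's x, y, z in cm, then the turn, a rotation vector about the tool's x, y, z in rad, then the opening in per cent of the stroke, from 0 (shut) to 100 (fully open). In form: [[tx, ty, tz, rx, ry, rz, jaw], ...]. A call has 1 to 8 rows; each row shifts and turns the commanded pose from where the row before left it, along the tool's axes as they then stand; what a row does not reach is not made up. A row lasts 1/10 s, in which the tool goes at most 50 mm and 8.59 degrees, less where a joint would pass 70% of its speed; a pose out of reach is approached as far as the arm can. A call is refused whole if a number of a shift passes 5 or a number of a turn 0.15, either way. A call with a gripper value outside its range is refused whole. The fingers move at their own pace and stop on an object; FORCE is the grip in N (left out, the last holds). Time passes only in rows, so rows that do not move let the fingers close. It gives the time, the measured TCP pose, the force and the opening at its end, in the units of the state.
- monitor.read_state(): the state, without advancing time (a new reading comes with each control period).
- vision.camera(name): name is "scene" or "top" or "wrist"; returns a dict with "color" (400x640x3 uint8, blue, green, red), "fx", "fy", "cx", "cy" (pixels), "cam_to_world" (4x4, takes a point from camera to world coordinates); the wrist camera has in their place "tool_from_camera" (4x4, takes a point from camera to tool coordinates, whose origin is the TCP and whose axes are the flange's). Camera axes: x right, y down, z forward; pixel columns grow to the right and rows downward; lengths in mm; the calibration is good to about 2 mm. A picture is of the moment at which its call begins: read the wrist's pose just before it. There is no depth.
- order.sign_off(): hands the job in, once; it reports no verdict.
The state is a dict: "clock": time; "joints": joint angles; "qd": joint speeds; "effort": joint torques, N m; "eef_pos": TCP position; "eef_rot": TCP orientation; "wrist_force": force on the tool from outside, world axes, zero at the start; "moment": the same for the moment, N m; "finger_gap": finger opening in mm.
Only numpy, scipy, OpenCV 4.12 (cv2) and the standard library are available. Lean on these libraries where they do the work, as an engineer would, in place of code of your own. Each camera call takes 0.05 s, during which the arm holds its last target.

## Task

A headset has been left standing on the carton, over its bar-code label: hang it over the horizontal rail, rail through the arch, and let go of it. Then pick up the hand scanner from behind the row of small boxes, carry it over them and finish while still holding it upright and still, its window centred a finger's width (about 15 mm) above the label and touching nothing, its long side running the same way as the label's long side. Leave the carton and everything else on the desk where it is.

Things in the scene. Friction and masses are not known exactly. Their poses are not given: they have to be found in the camera images.
- carton: closed brown cardboard carton, 200 x 170 mm and 60 mm high, 2.5 kg, loose on the desk. Origin: centre of its underside. Its x is its 200 mm side, z up. Turned up to 0.25 rad from the world axes at the start.
- label (a point): centre of the bar-code label on the carton's top face (60 mm above the desk). White label, 90 mm along the carton's x, 55 mm along its y, black bars across it; same axes as the carton.
- headset: black rigid headset, 0.16 kg, standing on the carton astride the label. Origin: midway between the cups, at their lower ends; z up. Arch in its x-z plane, within 0.25 rad of the carton's x: 152 mm wide, 102 mm clear between the cups; cups 56 mm (y) x 64 mm high. Grip its padded crown block: 50 mm (x) x 24 mm (y), 118 to 142 mm above the origin. The 18 mm wide band slopes down beside it.
- crown (a point): centre of the underside of the headset's crown block, 118 mm above the headset's origin: this is what rests on the rail. The thin microphone stalk on one cup can be ignored.
- rail: fixed steel stand on the right-hand side of the desk: a horizontal round bar, 12 mm thick and 220 mm long along its y, on a post at each end. Origin: on the desk under the bar's middle. The bar's axis is 165 mm above the desk.
- rail_mid (a point): middle of the bar, on its axis, 165 mm above the desk; y along the bar, z up.
- scanner: grey cordless hand scanner, 0.2 kg, standing upright on its window on the left of the desk: head 80 x 40 mm (x, y), 34 mm high, a collar up to 46 mm, then an upright handle 44 x 30 mm (x, y) up to 144 mm above the underside. Origin: centre of the underside; x is its long side, z up. Either way round is right.
- window (a point): centre of the scanner's window, in the middle of its underside (same as its origin).
- box_near: small loose cardboard box 100 x 55 mm, 85 mm high; origin at the centre of its underside. Nearest the robot of a row of three that stands between scanner and carton. Not to be disturbed.
- box_mid: like box_near but 120 mm high, in the middle of the row. Not to be disturbed.
- box_far: like box_near but 100 mm high, at the far end of the row. Not to be disturbed.
- mug: white mug, 76 mm across and 92 mm high, with a handle; stands on the scanner's side of the boxes, nearer or farther than the scanner. Origin: centre of its underside. Not to be disturbed.
- stapler: black and grey desk stapler, 130 x 34 mm, 46 mm high, in front of the rail. Origin: centre of its underside. Not to be disturbed.
- tape: tape dispenser, 55 x 130 mm, 85 mm high, beyond the carton. Origin: centre of its underside. Not to be disturbed.
Not all that is in view belongs to the job. What is shaped like the scanner but orange is not meant.

How it is judged:
By the outcome, as a careful person would: the job done as asked, in the order asked, and still so for the second after the job is handed in, while the arm keeps its last pose, push and grip.
It also fails if it takes over 64 s, if anything falls off the work surface, if the arm or the gripper's body presses on something with over 40 N, if the wrist force passes 120 N, or if a joint passes its speed limit or range.

## Working session

There is one attempt and no reset: what is moved stays moved. The work goes in short steps, Python scripts to look and compute and a shell command to move; the robot and the scene stay as the last step left them, time stands still between calls to the robot, and variables do not carry over. Pictures are saved under pics/ and viewed, and the job is handed in when it is done.

```bash
ls; mkdir -p pics; python3 - <<'E'
from cell import monitor, vision, order, manip
import cv2
print(monitor.read_state()); print(manip.grasp_offset,[x for x in dir(manip) if x[0]!='_'])
for n in("scene","top","wrist"):
    c=vision.camera(n); cv2.imwrite(f"pics/{n}0.png",c["color"])
    print(n,{k:(v.tolist() if hasattr(v,'tolist') else v) for k,v in c.items() if k!="color"})
E
```

```text
pics
{'clock': 0.0, 'joints': array([ 1.08838525e+00,  3.00479320e-01,  1.52160714e+00,  8.31620800e-06,
        1.32067842e+00, -6.66240598e-02]), 'qd': array([-0.00036601,  0.00090836,  0.00025453, -0.00012489, -0.00036297,
       -0.00073293]), 'effort': array([ 9.89404543e-04, -5.31797469e+01, -3.52739453e+01,  7.08928448e-02,
        2.43160373e-02, -1.15025359e-04]), 'eef_pos': array([222.03855691, 502.89544434, 204.87079449]), 'eef_rot': array([-3.14042356e+00, -8.60779624e-05,  2.72580352e+00]), 'wrist_force': array([ 0.21582648,  0.31682573, -0.62080058]), 'moment': array([ 0.00401425,  0.02746468, -0.07067074]), 'finger_gap': 94.46847208358733}
18.8 ['Unreachable', 'grasp_offset']
scene {'fx': 407.1450799100074, 'fy': 407.1450799100074, 'cx': 315.0118204634223, 'cy': 198.81847136779234, 'cam_to_world': [[0.06906783104214213, 0.747958467249154, -0.6601422316330249, 1294.0847564859366], [0.9976098394616663, -0.053149721993545916, 0.04415558018277137, 51.55576433006444], [-0.002059836013491474, -0.6616141158729195, -0.7498416624550096, 1030.4452422760744], [0.0, 0.0, 0.0, 1.0]]}
top {'fx': 382.96575716111204, 'fy': 382.96575716111204, 'cx': 312.5716048115539, 'cy': 197.49698982777838, 'cam_to_world': [[-0.026238317059745248, -0.9845064097411665, 0.17337439227415033, 256.47968509618215], [-0.9996198138187532, 0.024369881592475807, -0.01289715829670199, 117.05633812869318], [0.008472221599661066, -0.1736468774545842, -0.9847715386887655, 1532.9093132154615], [0.0, 0.0, 0.0, 1.0]]}
wrist {'fx': 318.3077066791439, 'fy': 318.3077066791439, 'cx': 318.90276796442225, 'cy': 199.66765870632773, 'tool_from_camera': [[-0.00010603553793338028, -0.9625675768464312, -0.2710417841596618, 79.95256533484914], [0.999999994268535, -0.00010608102075457417, -1.448258703306863e-05, 0.4745780903487873], [-1.4811920423873789e-05, -0.2710417841418644, 0.9625675825778679, -180.11604586179288], [0.0, 0.0, 0.0, 1.0]]}
```

View pics/scene0.png

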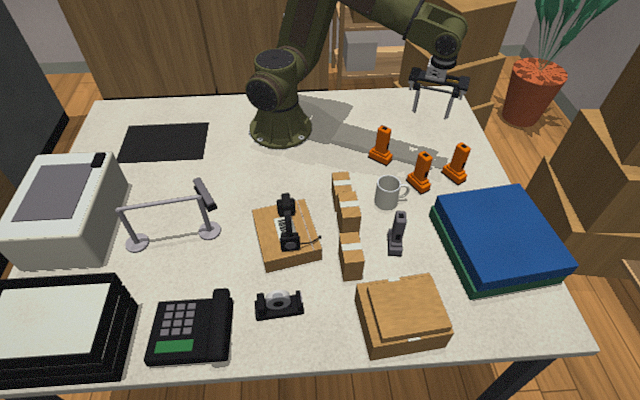

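View pics/top0.png

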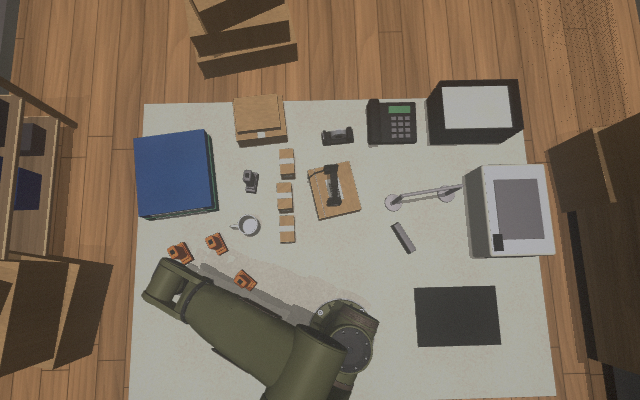

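View pics/wrist0.png

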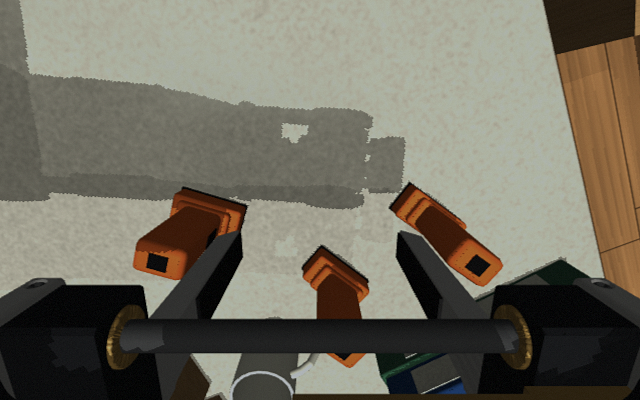

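The picture shows one grey scanner, at scene (397,233) and top (250,181). The lookalikes are orange, at scene (382,145), (424,172) and (459,163), so I choose the grey one. The headset is on the carton at scene (288,222), and the rail runs from (120,209) to (205,198). Close crops next.

```bash
python3 - <<'E'
import cv2
s=cv2.imread('pics/scene0.png');t=cv2.imread('pics/top0.png')
def cr(im,x0,y0,w,h,k,n): cv2.imwrite(f'pics/{n}.png',cv2.resize(im[y0:y0+h,x0:x0+w],None,fx=k,fy=k,interpolation=cv2.INTER_CUBIC))
cr(s,240,160,200,130,4,'c1'); cr(s,110,170,120,90,6,'c2')
cr(t,220,140,150,110,5,'c3'); cr(t,370,160,110,100,6,'c4')
E
```

```text
(no output)
```

View pics/c1.png

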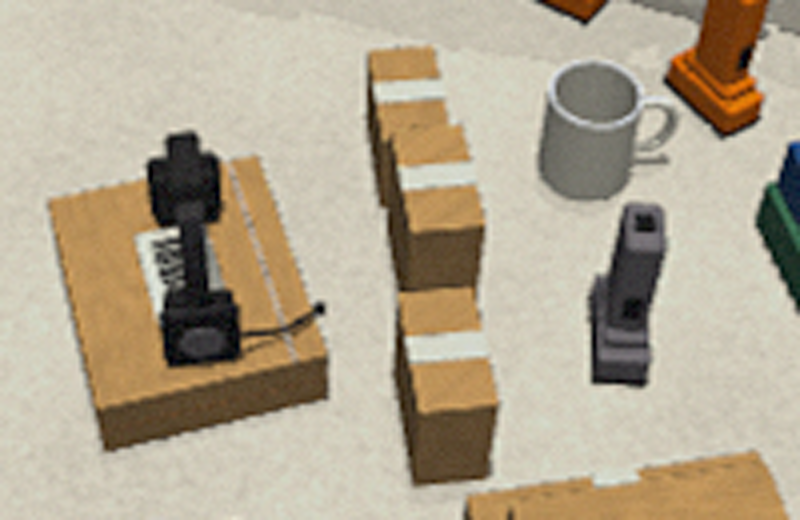

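View pics/c2.png

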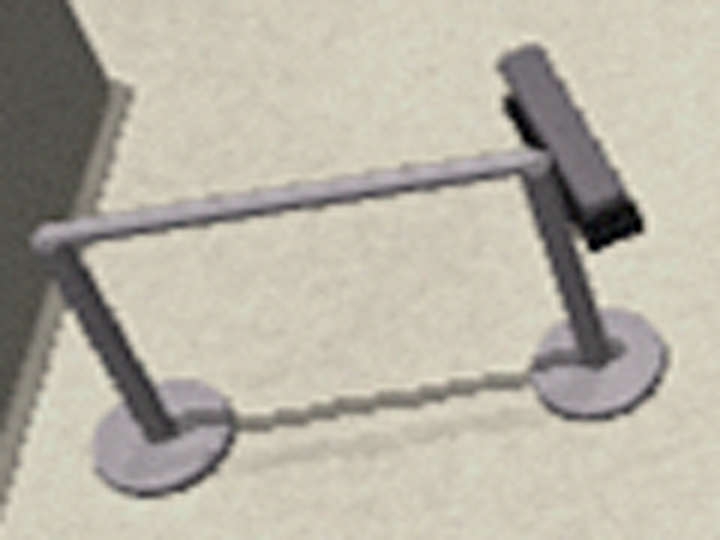

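View pics/c3.png

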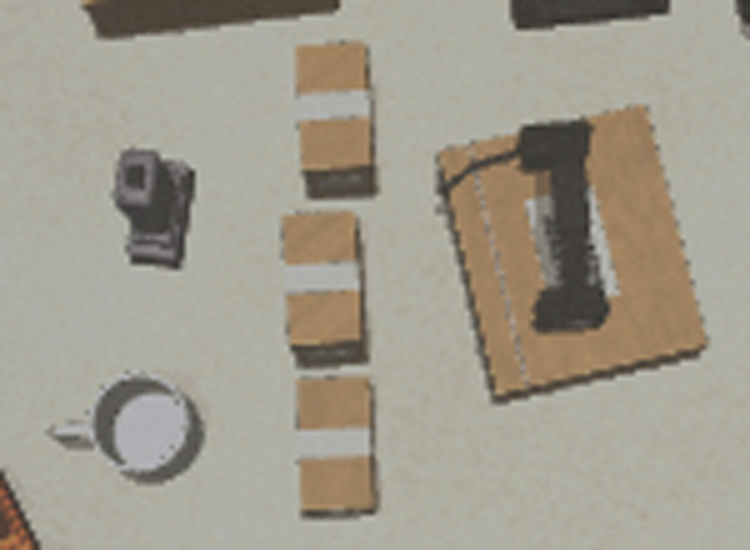

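View pics/c4.png

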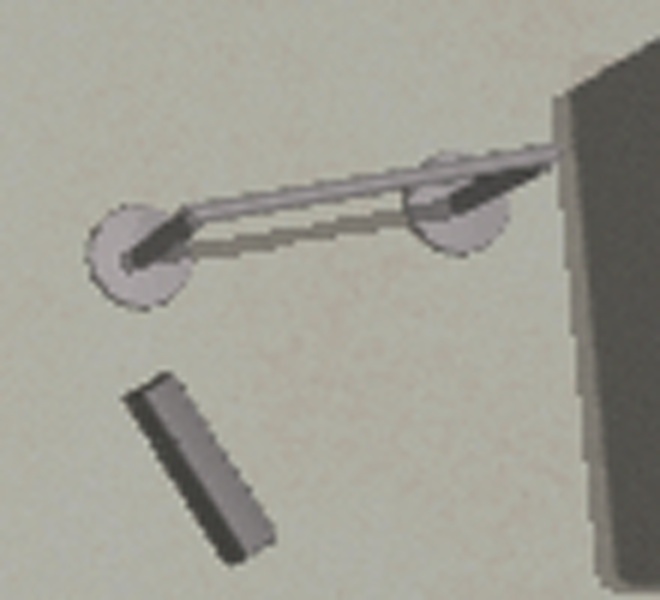

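```bash
cat > h.py <<'E'
import numpy as np
C={'scene':(407.1450799100074,315.0118204634223,198.81847136779234,np.array([[0.06906783104214213,0.747958467249154,-0.6601422316330249,1294.0847564859366],[0.9976098394616663,-0.053149721993545916,0.04415558018277137,51.55576433006444],[-0.002059836013491474,-0.6616141158729195,-0.7498416624550096,1030.4452422760744]])),
'top':(382.96575716111204,312.5716048115539,197.49698982777838,np.array([[-0.026238317059745248,-0.9845064097411665,0.17337439227415033,256.47968509618215],[-0.9996198138187532,0.024369881592475807,-0.01289715829670199,117.05633812869318],[0.008472221599661066,-0.1736468774545842,-0.9847715386887655,1532.9093132154615]]))}
def onz(cam,u,v,z):
    f,cx,cy,T=C[cam]; d=T[:,:3]@np.array([(u-cx)/f,(v-cy)/f,1]); o=T[:,3]
    return (o+d*(z-o[2])/d[2])[:2]
CR={'c1':('scene',240,160,4),'c2':('scene',110,170,6),'c3':('top',220,140,5),'c4':('top',370,160,6)}
def cz(c,u,v,z):
    cam,x,y,k=CR[c]; return onz(cam,x+(u+.5)/k-.5,y+(v+.5)/k-.5,z)
# wrist camera: pose arrays pos(mm), rpy
TC=np.array([[-0.00010603553793338028,-0.9625675768464312,-0.2710417841596618,79.95256533484914],[0.999999994268535,-0.00010608102075457417,-1.448258703306863e-05,0.4745780903487873],[-1.4811920423873789e-05,-0.2710417841418644,0.9625675825778679,-180.11604586179288],[0,0,0,1]])
FW=318.3077066791439;CW=(318.90276796442225,199.66765870632773)
def Tt(pos,rpy):
    from scipy.spatial.transform import Rotation as R
    T=np.eye(4);T[:3,:3]=R.from_euler('xyz',rpy).as_matrix();T[:3,3]=pos;return T
def wz(pos,rpy,u,v,z):
    T=Tt(pos,rpy)@TC; d=T[:3,:3]@np.array([(u-CW[0])/FW,(v-CW[1])/FW,1]);o=T[:3,3]
    return (o+d*(z-o[2])/d[2])[:2]
def go(pos,yaw):
    """print shift (cm, tool axes) from the present pose to pos, and yaw turn about tool z (tool down)"""
    from cell import monitor
    s=monitor.read_state();T=Tt(s['eef_pos'],s['eef_rot'])
    t=Tt(pos,[np.pi,0,yaw]);M=np.linalg.inv(T)@t
    from scipy.spatial.transform import Rotation as R
    print('shift cm',np.round(M[:3,3]/10,2),'rotvec',np.round(R.from_matrix(M[:3,:3]).as_rotvec(),3),'clock',round(s['clock'],2),'gap',round(s['finger_gap'],1))
E
python3 - <<'E'
from h import *
np.set_printoptions(precision=1,suppress=True)
def ang(a,b): d=b-a;return np.arctan2(d[1],d[0])
for n,a,b in(('c2',(40,238),(543,162)),('c4',(557,152),(192,213))):
    p,q=cz(n,*a,165),cz(n,*b,165); print('rail',p,q,(p+q)/2,np.linalg.norm(p-q),ang(p,q)-np.pi/2)
for n,P in(('c3',[(437,153),(647,107),(707,347),(492,398)]),('c1',[(328,355),(104,408),(50,200),(258,157)])):
    Q=np.array([cz(n,*p,60) for p in P]);print('carton',Q.tolist(),Q.mean(0),[np.linalg.norm(Q[i]-Q[i-1]) for i in range(4)],ang(Q[3],Q[0]),ang(Q[2],Q[1]))
print('scan top',cz('c3',137,177,144),cz('c1',645,226,144))
print('crown top',cz('c3',570,222,202),cz('c1',191,215,202))
for n,c in(('far',100),('mid',120),('near',85)):pass
for nm,z,P in(('far',100,[(297,44),(370,42),(375,165),(302,168)]),('mid',120,[(281,214),(355,212),(366,342),(292,347)]),('near',85,[(298,377),(373,377),(376,515),(301,513)])):
    print(nm,[cz('c3',*p,z).round().tolist() for p in P])
print('mug',cz('c3',148,428,92))
print('stapler',[cz('c4',*p,46).round().tolist() for p in[(128,395),(165,373),(272,540),(237,562)]])
E
```

```text
rail [ 531.6 -450.5] [ 500.5 -223.7] [ 516.  -337.1] 228.89259763063686 0.13637127676400818
rail [ 530.5 -450.5] [ 498.2 -224.9] [ 514.3 -337.7] 227.895233508661 0.14208820359193974
carton [[625.9190251916048, 116.91828649873553], [659.4945465631481, -50.88538333663972], [465.7207594632546, -89.33723456719981], [430.0749588931003, 79.01465025194145]] [545.3  13.9] [np.float64(199.47827938164667), np.float64(171.12973805154553), np.float64(197.55208282904027), np.float64(172.0842242056041)] 0.19117625551358286 0.1958920370140526
carton [[630.3188175385261, 114.53422135371844], [663.7909128876316, -45.361614889189944], [470.55203294702153, -89.30650476444447], [437.51478056481096, 74.16782632097028]] [550.5  13.5] [np.float64(196.9843712615333), np.float64(163.3617446493474), np.float64(198.17269758180558), np.float64(166.77924621723673)] 0.20638382716662387 0.22360927397176458
scan top [591.9 340.2] [595.1 338.9]
crown top [537.6  23.7] [610.5  24.3]
far [[706.0, 224.0], [706.0, 167.0], [608.0, 165.0], [607.0, 221.0]]
mid [[566.0, 236.0], [567.0, 180.0], [467.0, 173.0], [465.0, 228.0]]
near [[447.0, 227.0], [445.0, 170.0], [341.0, 169.0], [344.0, 226.0]]
mug [410.1 339.6]
stapler [[400.0, -205.0], [414.0, -230.0], [304.0, -292.0], [291.0, -268.0]]
```

```bash
python3 -c "
from h import *
go([545,20,330],3.29)"; python3 -m jog '[[0,0,-3,0,0,-0.14,100],[0,0,-3,0,0,-0.14,100],[0,0,-3,0,0,-0.14,100],[0,0,-3.5,0,0,-0.144,100]]'; python3 -c "
from h import *
go([545,20,330],3.29)"
```

```text
shift cm [-49.05 -31.15 -12.47] rotvec [-0.001 -0.    -0.564] clock 0.15 gap 93.8
clock: 0.55
eef_pos: [222.0, 502.8, 331.0]
eef_rot: [-3.14, -0.001, -2.988]
wrist_force: [-1.0, -0.3, -0.4]
finger_gap: 94.1
shift cm [-24.52 -52.66   0.14] rotvec [-0.001 -0.001  0.006] clock 0.55 gap 94.1
```

```bash
python3 -m jog '[[-1.5,-3.3,0,0,0,0,100],[-1.5,-3.3,0,0,0,0,100],[-1.5,-3.3,0,0,0,0,100],[-1.5,-3.3,0,0,0,0,100],[-1.5,-3.3,0,0,0,0,100],[-1.5,-3.3,0,0,0,0,100],[-1.5,-3.3,0,0,0,0,100],[-1.5,-3.3,0,0,0,0,100]]' >/dev/null; python3 -m jog '[[-1.5,-3.3,0,0,0,0,100],[-1.5,-3.3,0,0,0,0,100],[-1.5,-3.3,0,0,0,0,100],[-1.5,-3.3,0,0,0,0,100],[-1.5,-3.3,0,0,0,0,100],[-1.5,-3.3,0,0,0,0,100],[-1.5,-3.3,0,0,0,0,100],[-1.5,-2.5,0,0,0,0,100]]'; python3 -m jog '[[0,0,0,0,0,0,100],[0,0,0,0,0,0,100],[0,0,0,0,0,0,100]]' ; python3 - <<'E'
from h import *
import cv2
from cell import monitor,vision
s=monitor.read_state();c=vision.camera('wrist');print(s['eef_pos'],s['eef_rot'],s['joints'])
cv2.imwrite('pics/w1.png',c['color'])
go([545,20,330],3.29)
E
```

```text
clock: 2.15
eef_pos: [536.9, 22.4, 330.2]
eef_rot: [-3.142, -0.0, -2.994]
wrist_force: [0.6, 0.4, -0.0]
finger_gap: 94.1
clock: 2.45
eef_pos: [535.9, 24.9, 330.5]
eef_rot: [3.142, -0.0, -2.993]
wrist_force: [0.4, 0.3, -0.1]
finger_gap: 93.9
[535.9394673   24.91456439 330.5124881 ] [ 3.14150718e+00 -1.16546147e-05 -2.99276781e+00] [-2.18580286e-02  2.07250315e-01  1.35075941e+00  8.22587341e-05
  1.58360893e+00 -1.74147815e+00]
shift cm [-0.82 -0.63  0.07] rotvec [0.    0.    0.001] clock 2.5 gap 94.1
```

View pics/w1.png

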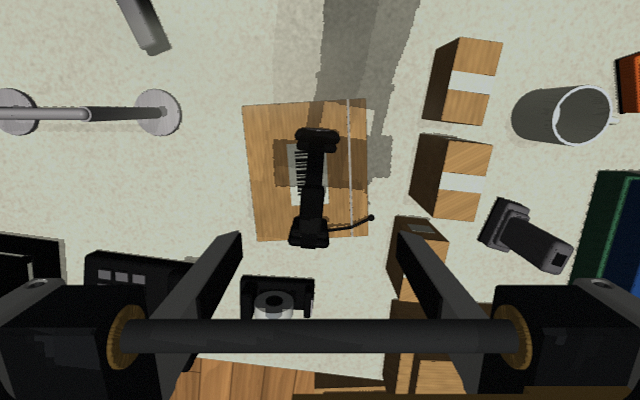

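The wrist view is centred on the carton. The headset runs from its near cup at (315,138) to its far cup at (309,235), and the scanner handle is at the right. I'll enlarge it.

```bash
python3 - <<'E'
import cv2,numpy as np
s=cv2.imread('pics/w1.png')[90:260,225:390]
s=(255*(s/255.)**0.5).astype(np.uint8)
cv2.imwrite('pics/c5.png',cv2.resize(s,None,fx=3.5,fy=3.5,interpolation=cv2.INTER_CUBIC))
E
```

```text
(no output)
```

View pics/c5.png

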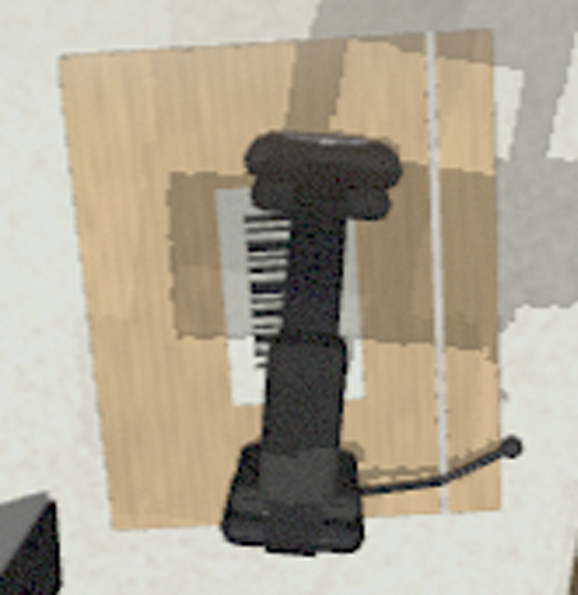

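```bash
python3 - <<'E'
from h import *
np.set_printoptions(precision=1,suppress=True)
p=[535.94,24.91,330.51];r=[np.pi,0,-2.99277]
f=lambda u,v,z:wz(p,r,225+(u+.5)/3.5-.5,90+(v+.5)/3.5-.5,z)
ang=lambda a,b:np.arctan2(*(b-a)[::-1])
Q=[f(*q,202) for q in[(272,340),(346,340),(338,450),(264,450)]];print('crown',np.array(Q).tolist(),np.mean(Q,0))
print(ang((Q[0]+Q[1])/2,(Q[2]+Q[3])/2), [np.linalg.norm(Q[i]-Q[i-1]) for i in range(4)])
# cup tops near at z=60+64
print('near cup outer, far cup outer',f(322,140,124),f(305,500,124))
Q=[f(*q,60) for q in[(60,55),(493,30),(500,508),(112,528)]];print('carton',np.mean(Q,0),ang(Q[0],Q[3]),ang(Q[1],Q[2]),[np.linalg.norm(Q[i]-Q[i-1]) for i in range(4)])
Q=[f(*q,60) for q in[(216,190),(232,404),(365,398)]];print('label',(Q[0]+Q[2])/2,ang(Q[0],Q[1]),np.linalg.norm(Q[0]-Q[1]),np.linalg.norm(Q[2]-Q[1]))
# rail end left/right in w1
print('rail',wz(p,r,88,114,165))
E
```

```text
crown [[532.0045804551245, 8.133956943142671], [528.8846582766046, 28.958543591240577], [561.9080071520998, 31.670149838230397], [565.1160828329664, 10.256931948978924]] [547.   19.8]
0.07297206928045327 [np.float64(33.179490842887226), np.float64(21.057001768156788), np.float64(33.13448927313331), np.float64(21.652197346845124)]
near cup outer, far cup outer [479.4  14.2] [609.7  27.1]
carton [546.3  11. ] 0.1976614603675426 0.2037004861159372 [np.float64(197.96839253445722), np.float64(167.82895054086862), np.float64(197.926633359962), np.float64(169.02448845777823)]
label [547.2  11.5] 0.19648355121561326 89.56235961588551 56.19629095379088
rail [ 496.6 -225.3]
```

```bash
python3 - <<'E'
import cv2,numpy as np
s=cv2.imread('pics/w1.png')[120:255,280:350].astype(float)
s=np.clip(s*4.5,0,255).astype(np.uint8)
s2=cv2.imread('pics/scene0.png')[185:260,265:330].astype(float)
s2=np.clip(s2*4,0,255).astype(np.uint8)
a=cv2.resize(s,(280,540),interpolation=cv2.INTER_CUBIC);b=cv2.resize(s2,(468,540),interpolation=cv2.INTER_CUBIC)
cv2.imwrite('pics/c6.png',np.hstack([a,b]))
E
```

```text
(no output)
```

View pics/c6.png

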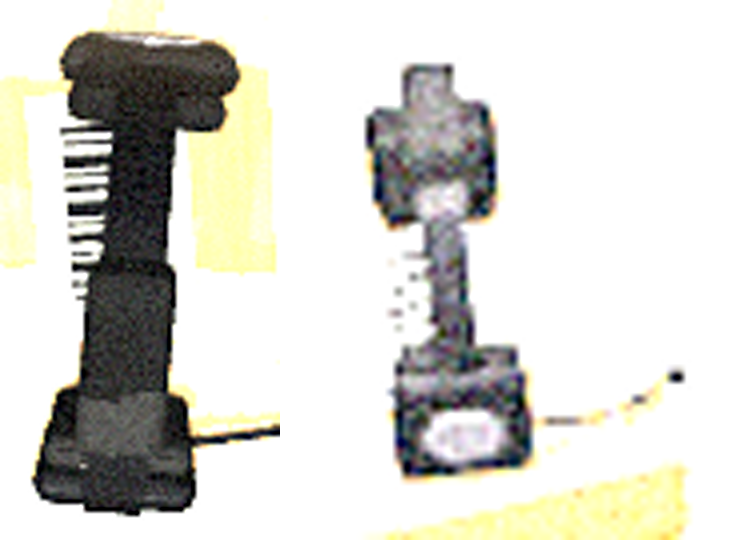

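```bash
python3 - <<'E'
from h import *
np.set_printoptions(precision=1,suppress=True)
p=[535.94,24.91,330.51];r=[np.pi,0,-2.99277]
f=lambda u,v,z:wz(p,r,280+(u+.5)/4-.5,120+(v+.5)/4-.5,z)
Q=[f(*q,202) for q in[(91,270),(174,270),(164,450),(76,450)]];print(np.array(Q),np.mean(Q,0));d=(Q[2]+Q[3]-Q[0]-Q[1])/2
print(np.hypot(*d),np.arctan2(d[1],d[0]),np.hypot(*(Q[0]-Q[1])),np.hypot(*(Q[2]-Q[3])))
g=lambda u,v,z:onz('scene',265+u/7.2,185+v/7.2,z)
print(g(403,66,202),g(455,66,202),'cup',f(150,80,124),f(115,455,124), f(130,510,60),f(155,32,60))
E
```

```text
[[532.3   8.2]
 [529.3  28.6]
 [577.1  33.4]
 [580.4  10.8]] [554.8  20.2]
48.07771145238405 0.07601919595047685 20.67187409743717 22.815430289786992
[548.9 117.8] [550.3 137.6] cup [490.9  16.5] [611.5  22.9] [658.7  33.3] [480.1  16.3]
```

```bash
python3 - <<'E'
from h import *
g=lambda u,v,z:onz('scene',265+(u-280)/7.2-.4,185+v/7.2-.4,z)
for z in(202,178):print(z,g(403,66,z),g(455,66,z),g(395,105,z),g(460,105,z),g(450,190,z))
E
```

```text
202 [539.8146156   10.38479347] [541.22061492  30.15810384] [559.43784265   7.08049356] [561.17352115  31.50725656] [602.5351096   26.68378918]
178 [517.96346303   9.19207336] [519.41019405  29.53821513] [538.15517358   5.79204812] [539.94113456  30.92645271] [582.50096531  25.96324982]
```

```bash
python3 - <<'E'
from h import *
import cv2
from scipy.spatial.transform import Rotation as R
def pr(cam,P):
    if cam=='w': T=Tt([535.94,24.91,330.51],[np.pi,0,-2.99277])@TC;f=FW;cx,cy=CW
    else: f,cx,cy,T=C[cam]
    q=T[:3,:3].T@(np.array(P)-T[:3,3]); return f*q[0]/q[2]+cx,f*q[1]/q[2]+cy
def box(im,cam,o,yaw,c,d,col,off,k):
    P=[]
    for sx in(-1,1):
        for sy in(-1,1):
            for sz in(-1,1):
                x=c[0]+sx*d[0]/2;y=c[1]+sy*d[1]/2;z=c[2]+sz*d[2]/2
                P.append([o[0]+x*np.cos(yaw)-y*np.sin(yaw),o[1]+x*np.sin(yaw)+y*np.cos(yaw),o[2]+z])
    U=[tuple(int(round((a+.5-b)*k)) for a,b in zip(pr(cam,p),off)) for p in P]
    for i in range(8):
        for b in(1,2,4):
            j=i^b
            if j>i: cv2.line(im,U[i],U[j],col,1)
out=[]
for o in([554.8,20.2,60],[547,20.2,60]):
  for cam,fn,x0,y0,w,h in(('w','w1',275,110,80,140),('scene','scene0',270,185,60,75),('top','top0',315,150,30,60)):
    k=400//h if h>100 else 5
    k=3.5 if cam=='w' else 4.5
    s=cv2.imread(f'pics/{fn}.png')[y0:y0+h,x0:x0+w].astype(float);s=np.clip(s*3,0,255).astype(np.uint8)
    s=cv2.resize(s,None,fx=k,fy=k,interpolation=cv2.INTER_CUBIC)
    yaw=.08
    box(s,cam,o,yaw,(0,0,130),(50,24,24),(0,0,255),(x0,y0),k)
    for sg in(-1,1): box(s,cam,o,yaw,(sg*63.5,0,32),(25,56,64),(0,255,0),(x0,y0),k)
    b=np.zeros((500,s.shape[1],3),np.uint8);b[:s.shape[0]]=s;out.append(b)
im=np.hstack(out)
print(im.shape);cv2.imwrite('pics/c7.png',im[:, :] if im.shape[1]<=800 else np.vstack([np.hstack(out[:3]),np.hstack(out[3:])]))
E
```

```text
(500, 1370, 3)
```

View pics/c7.png

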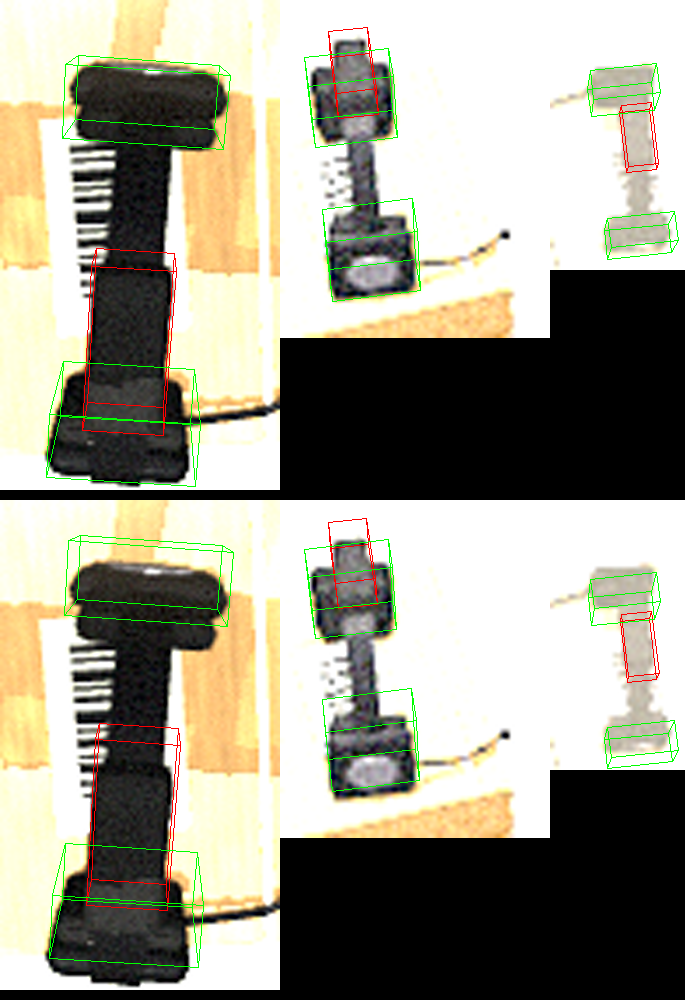

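```bash
python3 -c "
from h import *
go([556,20,230],-3.0566)"; python3 -m jog '[[-1,-0.2,2.5,0,0,0.064,70],[-1,-0.3,2.5,0,0,0,70],[0,0,2.5,0,0,0,70],[0,0,2.5,0,0,0,70],[0,0,0,0,0,0,70],[0,0,0,0,0,0,70]]'; python3 -c "
from h import *
go([556,20,183],-3.0566)"
```

```text
shift cm [-1.91 -0.8  10.07] rotvec [0.    0.    0.064] clock 2.5 gap 94.1
clock: 3.1
eef_pos: [556.7, 22.2, 231.5]
eef_rot: [-3.142, 0.001, -3.057]
wrist_force: [0.4, -0.0, 1.0]
finger_gap: 65.8
shift cm [ 0.09 -0.21  4.85] rotvec [-0.     0.001  0.   ] clock 3.1 gap 65.8
```

```bash
python3 -m jog '[[0,-0.2,1.5,0,0,0,70],[0,0,1.5,0,0,0,70],[0,0,1.2,0,0,0,70],[0,0,0.6,0,0,0,70],[0,0,0,0,0,0,70],[0,0,0,0,0,0,70]]'; python3 - <<'E'
from h import *
import cv2
from cell import monitor,vision
s=monitor.read_state();c=vision.camera('wrist');print(s['eef_pos'],s['eef_rot'])
cv2.imwrite('pics/w2.png',c['color'])
c=vision.camera('scene')['color'][130:270,230:370];cv2.imwrite('pics/s2.png',cv2.resize(c,None,fx=4,fy=4,interpolation=cv2.INTER_CUBIC))
go([556,20,183],-3.0566)
E
```

```text
clock: 3.7
eef_pos: [557.2, 19.7, 183.3]
eef_rot: [-3.141, 0.001, -3.057]
wrist_force: [-0.8, -0.5, 0.7]
finger_gap: 65.9
[557.19680411  19.69983511 183.27640983] [-3.14149725e+00  1.05332439e-03 -3.05728679e+00]
shift cm [0.11 0.05 0.03] rotvec [-0.     0.001 -0.001] clock 3.8 gap 65.8
```

View pics/w2.png

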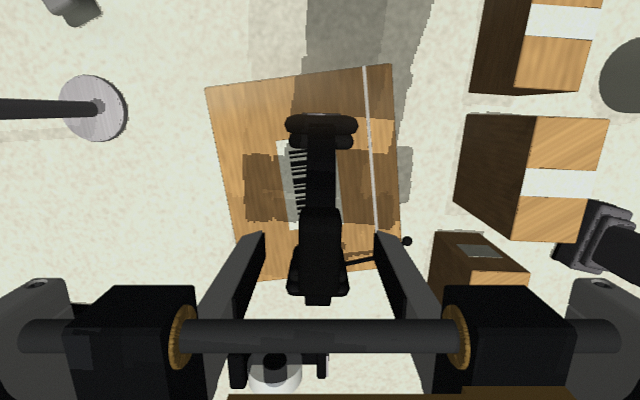

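View pics/s2.png

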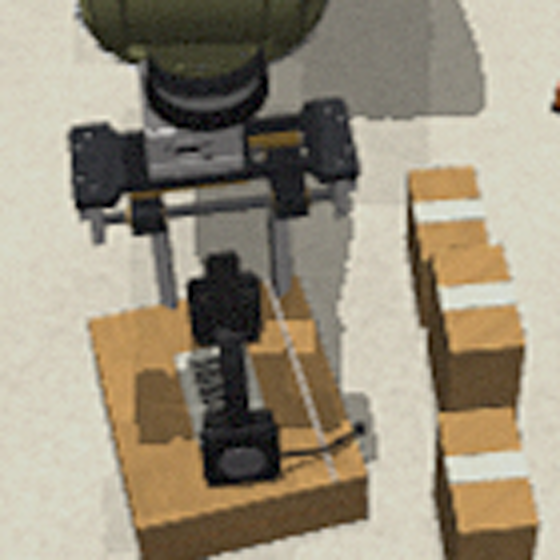

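```bash
python3 -m jog '[[0,0,0,0,0,0,20],[0,0,0,0,0,0,10],[0,0,0,0,0,0,10],[0,0,0,0,0,0,10],[0,0,0,0,0,0,10],[0,0,0,0,0,0,10]]' 25; python3 -m jog '[[0,0,0,0,0,0,10],[0,0,-0.3,0,0,0,10],[0,0,-0.7,0,0,0,10],[0,0,-1,0,0,0,10]]'
```

```text
clock: 4.4
eef_pos: [556.9, 19.6, 182.4]
eef_rot: [-3.142, -0.0, -3.057]
wrist_force: [-0.2, -0.1, -0.3]
finger_gap: 23.7
clock: 4.8
eef_pos: [556.7, 19.6, 202.8]
eef_rot: [3.142, -0.001, -3.057]
wrist_force: [0.3, 0.3, -0.8]
finger_gap: 24.0
```

```bash
python3 -m jog '[[0,0,-2.5,0,0,0,10],[0,0,-4,0,0,0,10],[0,-1,-4,0,0,-0.055,10],[0,-2,-2.5,0,0,0,10],[0,-3,0,0,0,0,10]]' ; python3 -c "
from h import *
go([515,-337,330],-3.0016)"
```

```text
clock: 5.3
eef_pos: [565.3, -39.7, 337.7]
eef_rot: [-3.14, 0.007, -3.001]
wrist_force: [-0.0, -0.2, -1.7]
finger_gap: 23.8
shift cm [  9.16 -28.72   0.76] rotvec [-0.002  0.007  0.001] clock 5.3 gap 23.8
```

```bash
python3 -m jog '[[1.1,-3.5,0,0,0,0,10],[1.1,-3.5,0,0,0,0,10],[1.1,-3.5,0,0,0,0,10],[1.1,-3.5,0,0,0,0,10],[1.1,-3.5,0,0,0,0,10],[1.1,-3.5,0,0,0,0,10],[1.1,-3,0,0,0,0,10],[1,-2,0,0,0,0,10]]' >/dev/null; python3 -m jog '[[0,-0.8,0,0,0,0,10],[0,0,0,0,0,0,10],[0,0,0,0,0,0,10],[0,0,0,0,0,0,10],[0,0,0,0,0,0,10]]' ; python3 - <<'E'
from h import *
import cv2
from cell import monitor,vision
s=monitor.read_state();print(s['joints'],s['eef_pos'],s['eef_rot'])
go([515,-337,330],-3.0016)
w=vision.camera('wrist')['color'];cv2.imwrite('pics/w3.png',w)
c=vision.camera('scene')['color'];cv2.imwrite('pics/s3f.png',c);c=c[80:280,80:300];cv2.imwrite('pics/s3.png',cv2.resize(c,None,fx=3,fy=3,interpolation=cv2.INTER_CUBIC))
E
```

```text
clock: 6.6
eef_pos: [516.0, -316.4, 332.7]
eef_rot: [-3.141, 0.0, -3.001]
wrist_force: [-0.1, -1.2, -0.8]
finger_gap: 23.8
[-6.10612321e-01  3.73982428e-01  1.13404099e+00  6.08740060e-05
  1.63328548e+00 -2.32177476e+00] [ 516.04042626 -316.44841582  332.69723002] [-3.14144345e+00  2.48885173e-04 -3.00122272e+00]
shift cm [ 0.39 -2.02  0.27] rotvec [-0.  0.  0.] clock 6.6 gap 23.8
```

View pics/w3.png

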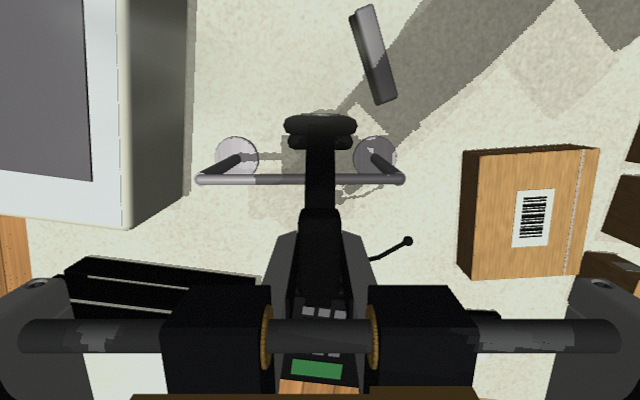

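View pics/s3.png

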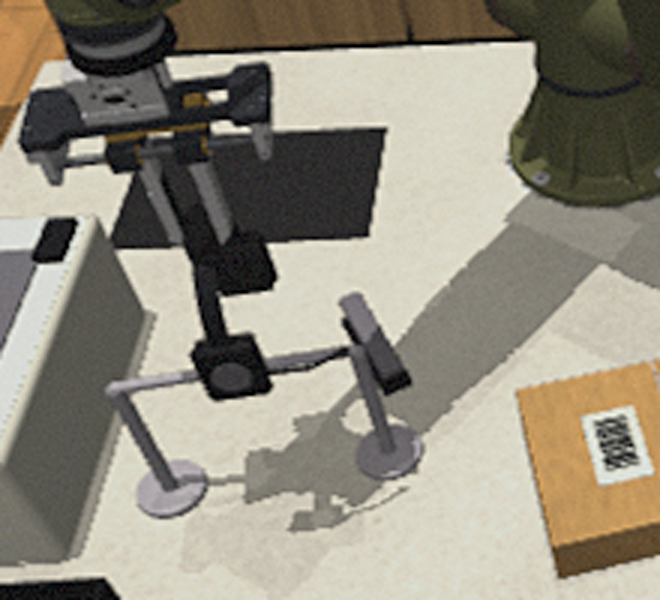

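```bash
python3 - <<'E'
from h import *
p=[516.04,-316.45,332.70];r=[-3.14144,.00025,-3.00122]
a,b=wz(p,r,198,179.5,165),wz(p,r,402,179.5,165);d=b-a;print(a,b,(a+b)/2,np.hypot(*d),np.arctan2(-d[0],d[1]))
from h import *
# label corners
P=[wz(p,r,u,v,60) for u,v in((516,189),(552,189),(549,247),(512,246))];print('label',np.mean(P,0),[np.round(q).tolist() for q in P])
import cv2
w=cv2.imread('pics/w3.png')[140:290,450:610];cv2.imwrite('pics/c8.png',cv2.resize(w,None,fx=5,fy=5,interpolation=cv2.INTER_CUBIC)[:600])
E
```

```text
[ 529.54708694 -450.27975094] [ 497.73096638 -224.99134071] [ 513.63902666 -337.63554582] 227.52391811096987 0.1402961669365725
label [547.41257989  12.16000991] [[507.0, -26.0], [499.0, 26.0], [589.0, 53.0], [595.0, -4.0]]
```

View pics/c8.png

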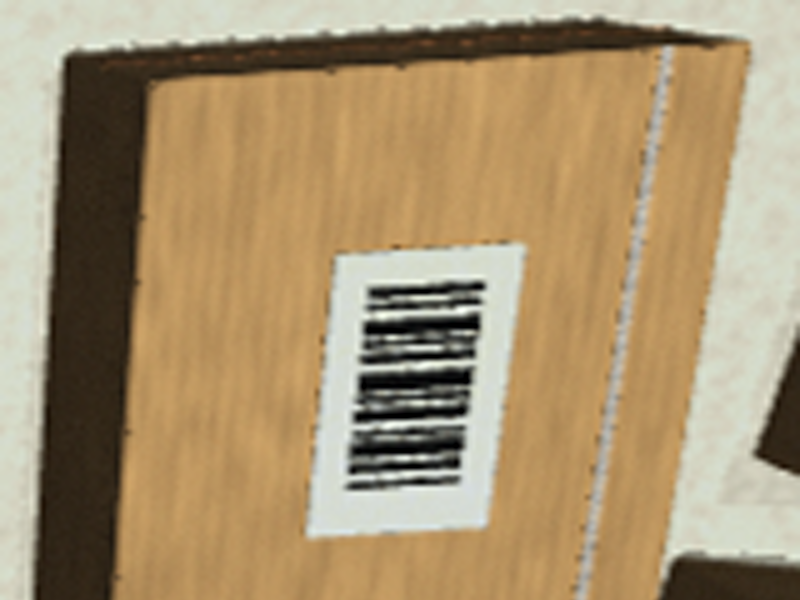

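```bash
python3 -m jog '[[0.2,-1.1,0,0,0,0,10],[0.1,-1,0,0,0,0,10],[0,0,2,0,0,0,10],[0,0,3,0,0,0,10],[0,0,3,0,0,0,10],[0,0,2,0,0,0,10],[0,0,0,0,0,0,10],[0,0,0,0,0,0,10]]'; python3 - <<'E'
from h import *
import cv2
from cell import monitor,vision
go([515,-337.5,177],-3.0016)
c=vision.camera('scene')['color'];c=c[80:280,80:300];cv2.imwrite('pics/s4.png',cv2.resize(c,None,fx=3,fy=3,interpolation=cv2.INTER_CUBIC))
w=vision.camera('wrist')['color'];cv2.imwrite('pics/w4.png',w)
E
```

```text
clock: 7.5
eef_pos: [515.7, -339.2, 233.1]
eef_rot: [-3.141, 0.0, -3.003]
wrist_force: [0.2, -0.7, -0.3]
finger_gap: 23.8
shift cm [0.05 0.18 5.61] rotvec [-0.     0.    -0.001] clock 7.5 gap 23.8
```

View pics/s4.png

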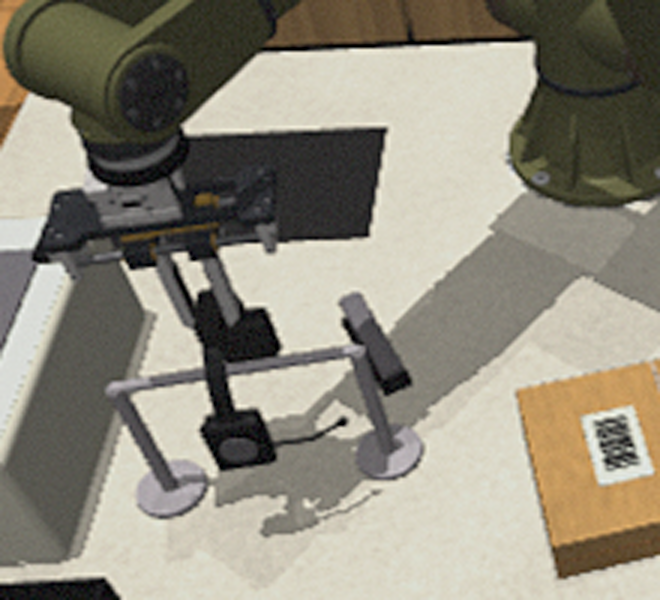

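View pics/w4.png

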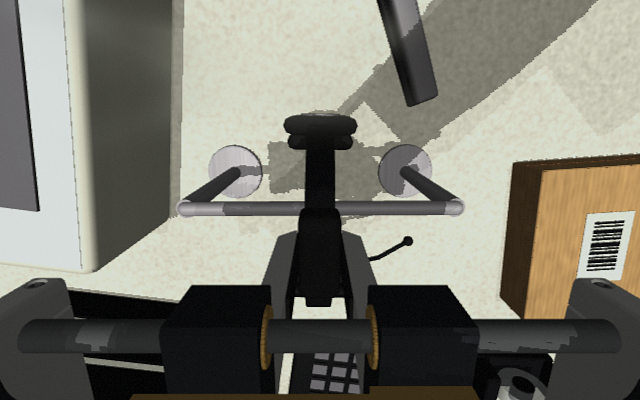

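```bash
python3 -m jog '[[0,0.18,1.5,0,0,0,10],[0,0,1.5,0,0,0,10],[0,0,1.2,0,0,0,10],[0,0,0.6,0,0,0,10],[0,0,0.2,0,0,0,10],[0,0,0,0,0,0,10],[0,0,0,0,0,0,10]]'; python3 -m jog '[[0,0,0.2,0,0,0,10],[0,0,0.1,0,0,0,10],[0,0,0.1,0,0,0,10],[0,0,0,0,0,0,10],[0,0,0,0,0,0,10]]'
```

```text
clock: 8.3
eef_pos: [515.6, -337.0, 183.2]
eef_rot: [-3.141, 0.001, -3.002]
wrist_force: [-0.3, 0.5, -1.7]
finger_gap: 23.6
clock: 8.8
eef_pos: [515.4, -336.8, 178.5]
eef_rot: [-3.142, 0.0, -3.002]
wrist_force: [0.4, -0.2, -1.4]
finger_gap: 23.6
```

```bash
for i in 1; do python3 -m jog '[[0,0,0.1,0,0,0,10],[0,0,0.05,0,0,0,10],[0,0,0,0,0,0,10],[0,0,0,0,0,0,10]]'; done; python3 -m jog '[[0,0,0.1,0,0,0,10],[0,0,0,0,0,0,10],[0,0,0,0,0,0,10]]'
```

```text
clock: 9.2
eef_pos: [515.4, -336.8, 176.9]
eef_rot: [3.142, 0.0, -3.002]
wrist_force: [0.2, 0.5, -1.0]
finger_gap: 24.0
clock: 9.5
eef_pos: [515.4, -336.8, 175.9]
eef_rot: [3.142, -0.0, -3.002]
wrist_force: [-0.5, -0.9, -1.2]
finger_gap: 23.7
```

```bash
python3 -m jog '[[0,0,0.1,0,0,0,10],[0,0,0,0,0,0,10],[0,0,0,0,0,0,10]]';python3 -m jog '[[0,0,0.1,0,0,0,10],[0,0,0,0,0,0,10],[0,0,0,0,0,0,10]]'; python3 - <<'E'
import cv2
from cell import monitor,vision
c=vision.camera('scene')['color'];c=c[150:250,100:220];cv2.imwrite('pics/s5.png',cv2.resize(c,None,fx=6,fy=6,interpolation=cv2.INTER_CUBIC))
E
```

```text
clock: 9.8
eef_pos: [515.5, -336.8, 175.4]
eef_rot: [-3.141, 0.0, -3.002]
wrist_force: [-0.9, 0.8, 2.8]
finger_gap: 24.2
clock: 10.1
eef_pos: [515.5, -336.8, 175.2]
eef_rot: [-3.141, 0.001, -3.002]
wrist_force: [-3.0, 2.5, 10.3]
finger_gap: 23.7
```

View pics/s5.png

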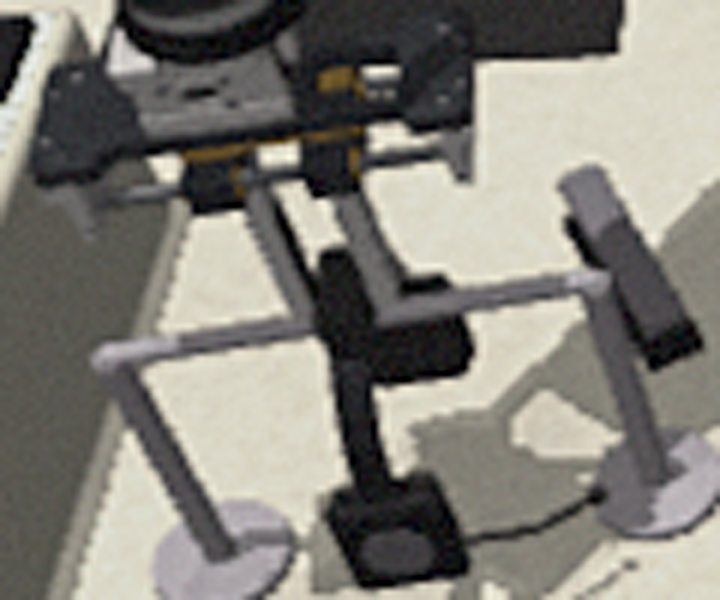

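```bash
python3 -m jog '[[0,0,-0.12,0,0,0,26],[0,0,0,0,0,0,30],[0,0,0,0,0,0,40],[0,0,0,0,0,0,55],[0,0,0,0,0,0,55],[0,0,0,0,0,0,55]]'; python3 - <<'E'
import cv2
from cell import monitor,vision
c=vision.camera('scene')['color'];c=c[150:250,100:220];cv2.imwrite('pics/s6.png',cv2.resize(c,None,fx=6,fy=6,interpolation=cv2.INTER_CUBIC))
E
```

```text
clock: 10.75
eef_pos: [515.4, -336.7, 175.0]
eef_rot: [3.141, -0.0, -3.002]
wrist_force: [0.5, -0.4, -0.1]
finger_gap: 51.3
```

View pics/s6.png

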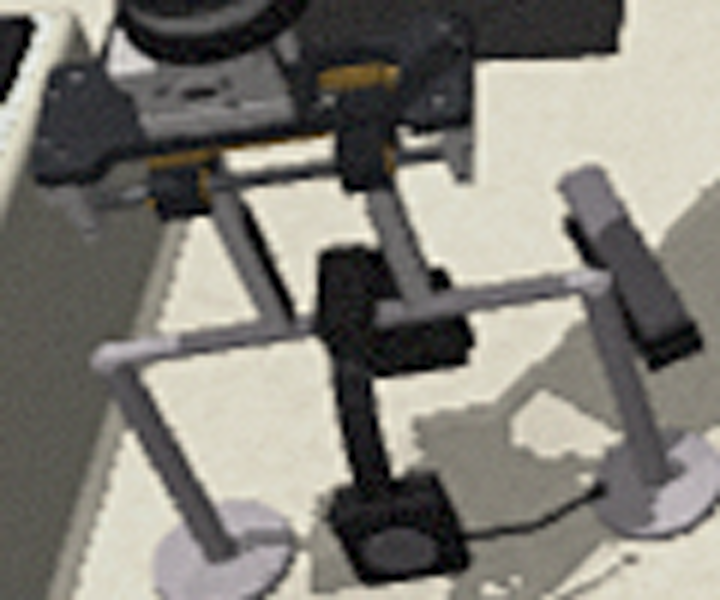

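```bash
python3 -m jog '[[0,0,-0.5,0,0,0,55],[0,0,-1.5,0,0,0,55],[0,0,-3,0,0,0,55],[0,0,-4,0,0,0,55],[0,0,-4,0,0,0,60],[0,0,-2.5,0,0,0,70]]'; python3 -m jog '[[0,2,0,0,0,0,70],[-0.6,4,0,0,0,0,70]]'; python3 - <<'E'
import cv2
from cell import monitor,vision
w=vision.camera('wrist')['color'];cv2.imwrite('pics/w5.png',w)
from h import *
go([593,300,330],-3.0016)
E
```

```text
clock: 11.4
eef_pos: [515.5, -336.8, 334.0]
eef_rot: [-3.139, 0.003, -3.002]
wrist_force: [0.1, -0.2, 0.3]
finger_gap: 61.3
clock: 11.6
eef_pos: [512.6, -277.5, 330.6]
eef_rot: [-3.141, 0.001, -3.005]
wrist_force: [1.0, 0.1, 0.1]
finger_gap: 65.8
shift cm [-15.9   55.48   0.16] rotvec [0.    0.001 0.   ] clock 11.65 gap 66.2
```

View pics/w5.png

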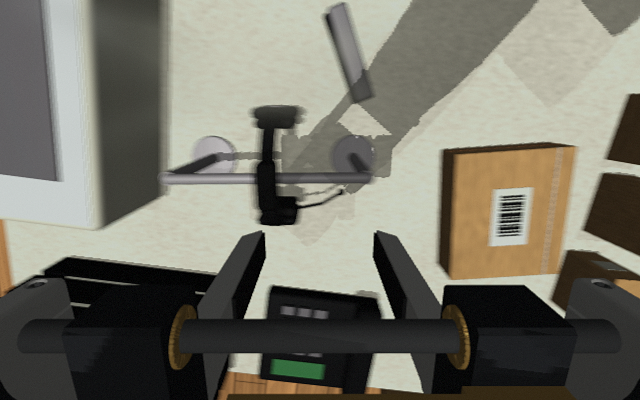

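```bash
python3 -m jog '[[-1.2,4,0,0,0,0,70],[-1.2,4,0,0,0,0,70],[-1.2,4,0,0,0,0,70],[-1.2,4,0,0,0,0,70],[-1.2,4,0,0,0,0,70],[-1.2,4,0,0,0,0,70],[-1.2,4,0,0,0,0,70],[-1.2,4,0,0,0,0,70]]'|tail -4; python3 -m jog '[[-1.2,4,0,0,0,0,70],[-1.2,4,0,0,0,0,70],[-1.2,4,0,0,0,0,70],[-1.2,4,0,0,0,0,70],[-1.2,4,0,0,0,0,70],[-1.2,4,0,0,0,0,70],[-1,2,0,0,0,0,70]]'; python3 -m jog '[[0,0,0,0,0,0,80],[0,0,0,0,0,0,80],[0,0,0,0,0,0,80],[0,0,0,0,0,0,80]]'; python3 - <<'E'
import cv2
from cell import monitor,vision
s=monitor.read_state()
w=vision.camera('wrist')['color'];cv2.imwrite('pics/w6.png',w);print(s['eef_pos'],s['eef_rot'],s['joints'])
c=vision.camera('scene')['color'];cv2.imwrite('pics/s7.png',c);cv2.imwrite('pics/t7.png',vision.camera('top')['color'])
E
```

```text
eef_pos: [563.6, 55.5, 330.7]
eef_rot: [-3.141, 0.001, -3.002]
wrist_force: [1.0, -0.7, -0.4]
finger_gap: 66.1
clock: 13.15
eef_pos: [608.2, 325.8, 330.1]
eef_rot: [3.141, -0.0, -3.0]
wrist_force: [0.2, -0.5, -0.6]
finger_gap: 66.3
clock: 13.55
eef_pos: [608.9, 321.5, 330.8]
eef_rot: [3.141, 0.001, -3.004]
wrist_force: [0.2, -0.9, -0.3]
finger_gap: 75.3
[608.87800866 321.50894774 330.84647428] [ 3.14146037e+00  7.06752826e-04 -3.00356117e+00] [ 4.32673993e-01  5.98538591e-01  8.14695474e-01 -7.96302217e-05
  1.72764388e+00 -1.27616633e+00]
```

View pics/w6.png

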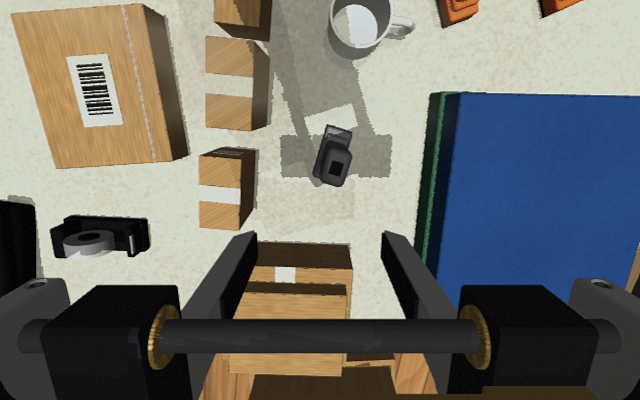

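View pics/s7.png

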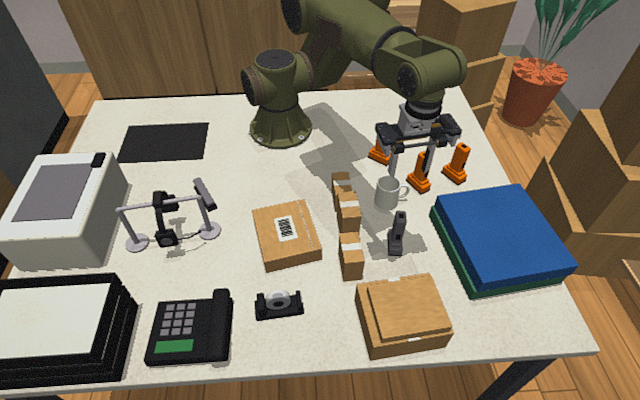

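```bash
python3 - <<'E'
import cv2,numpy as np
w=cv2.imread('pics/w6.png')
a=cv2.resize(w[115:195,295:370],None,fx=7,fy=7,interpolation=cv2.INTER_CUBIC)
cv2.imwrite('pics/c9.png',np.clip(a.astype(float)*2,0,255).astype(np.uint8))
cv2.imwrite('pics/c10.png',cv2.resize(w[40:140,50:140],None,fx=6,fy=6,interpolation=cv2.INTER_CUBIC))
E
```

```text
(no output)
```

View pics/c9.png

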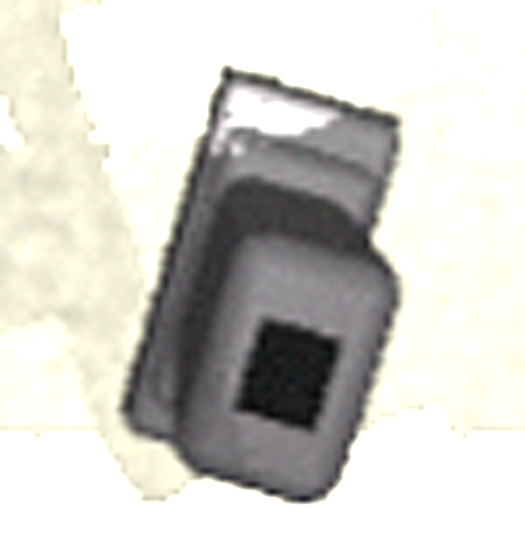

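View pics/c10.png

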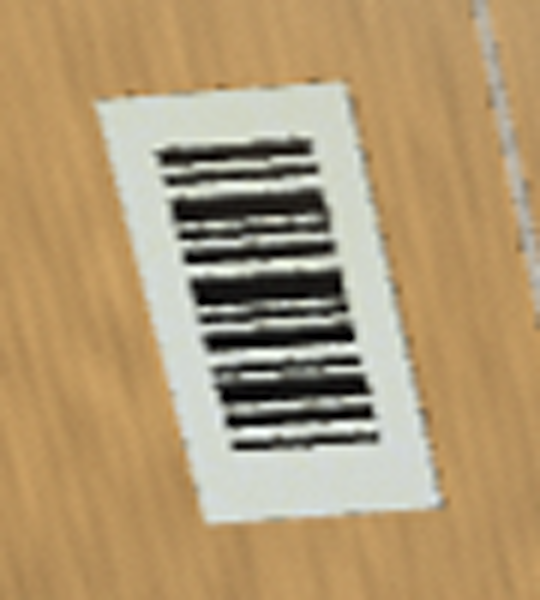

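```bash
python3 - <<'E'
from h import *
np.set_printoptions(precision=1,suppress=True)
p=[608.88,321.51,330.85];r=[3.14146,.0007,-3.00356]
f=lambda u,v,z:wz(p,r,295+(u+.5)/7-.5,115+(v+.5)/7-.5,z)
ang=lambda a,b:np.arctan2(*(b-a)[::-1])
print('sq',f(287,374,144))
Q=[f(*q,144) for q in((265,318),(343,336),(318,428),(240,412))];print('sq',np.mean(Q,0),ang(Q[0],Q[3]),ang(Q[1],Q[2]))
# handle top extreme edges
L,Rr=f(211,360,144),f(366,390,144);print('width',L,Rr,np.hypot(*(L-Rr)),(L+Rr)/2)
for z in(34,):
  a,b,c=f(228,70,z),f(398,120,z),f(125,425,z);print('head',a,b,c,np.hypot(*(a-b)),np.hypot(*(a-c)),ang(a,c),ang(a,b)-np.pi/2,(b+c)/2)
g=lambda u,v:wz(p,r,50+(u+.5)/6-.5,40+(v+.5)/6-.5,60)
Q=[g(97,100),g(345,83),g(441,506),g(207,523)];print('label',np.mean(Q,0),ang(Q[0],Q[3]),ang(Q[1],Q[2]),np.hypot(*(Q[0]-Q[3])),np.hypot(*(Q[0]-Q[1])))
p=[516.04,-316.45,332.70];r=[-3.14144,.00025,-3.00122]
g=lambda u,v:wz(p,r,450+(u+.5)/5-.5,140+(v+.5)/5-.5,60)
Q=[g(338,255),g(525,243),g(488,527),g(307,537)];print('label',np.mean(Q,0),ang(Q[0],Q[3]),ang(Q[1],Q[2]))
# top view old: scanner handle
E
```

```text
sq [591.5 339.2]
sq [591.3 339.9] -0.11026275146398705 -0.10617379161780455
width [590.9 326.3] [592.3 352.7] 26.36138390270861 [591.6 339.5]
head [548.4 325.8] [553.6 362.6] [626.  314.4] 37.16437903756387 78.40709883383813 -0.14506104698396297 -0.14059906897720476 [589.8 338.5]
label [546.8  10.2] 0.2038264741858516 0.20375641899468916 90.03564979033287 54.685524579306765
label [547.3  12.4] 0.20252611957285063 0.2143302936574855
```

```bash
python3 -m jog '[[0,0,0,0,0,0.138,80],[0,0,0,0,0,0.138,80]]' >/dev/null;  python3 -c "
from h import *
go([591.3,339.3,160],3.0036)"
```

```text
shift cm [ 1.98  1.44 17.04] rotvec [ 0.     0.    -0.005] clock 13.9 gap 75.4
```

```bash
python3 -m jog '[[1,0.7,2,0,0,0,80],[1,0.7,3,0,0,0,80],[0,0,4,0,0,0,80],[0,0,4,0,0,0,80],[0,0,3,0,0,0,80],[0,0,0,0,0,0,80],[0,0,0,0,0,0,80],[0,0,0,0,0,0,80]]';  python3 - <<'E'
from h import *
go([591.3,339.3,160],3.0036)
import cv2
from cell import monitor,vision
s=monitor.read_state()
w=vision.camera('wrist')['color'];cv2.imwrite('pics/w7.png',w);print(s['eef_pos'],s['eef_rot'])
E
```

```text
clock: 14.7
eef_pos: [591.7, 339.5, 172.8]
eef_rot: [3.14, 0.003, 3.005]
wrist_force: [-0.6, 0.3, 1.2]
finger_gap: 74.9
shift cm [ 0.04 -0.02  1.28] rotvec [0.002 0.003 0.001] clock 14.7 gap 74.9
[591.69886596 339.45674713 172.78951445] [3.13959162e+00 2.88831348e-03 3.00465860e+00]
```

View pics/w7.png

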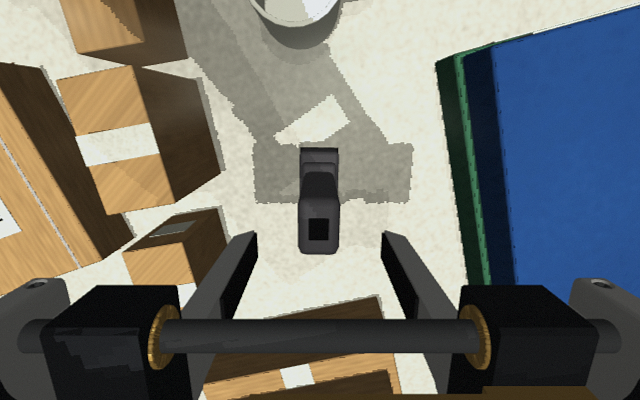

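```bash
python3 - <<'E'
from h import *
p=[591.7,339.46,172.8];r=[3.1396,.0029,3.00466]
print(wz(p,r,318.5,229,144)); a,b,c=[wz(p,r,*q,34) for q in((301,149),(338,149),(300,205))];print((a+b)/2)
for q in ((299,225),(339,225)): print(wz(p,r,*q,144))
import cv2
w=cv2.imread('pics/w7.png')[135:265,280:360];cv2.imwrite('pics/c11.png',np.clip(cv2.resize(w,None,fx=4.5,fy=4.5,interpolation=cv2.INTER_CUBIC)*1.0*2,0,255).astype(np.uint8))
E
```

```text
[592.02082093 339.66271929]
[550.07676936 346.5567811 ]
[587.20228073 326.60080773]
[591.03404512 354.23509507]
```

View pics/c11.png

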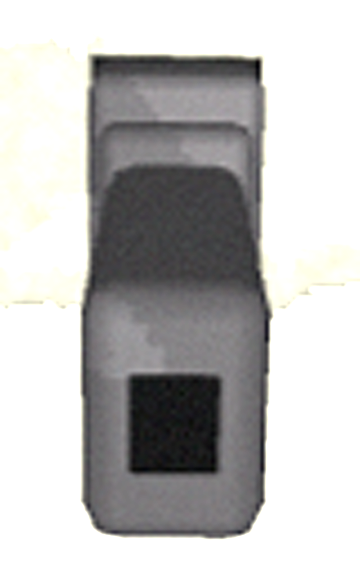

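```bash
python3 -m jog '[[0.05,0,2,-0.001,0,0,80],[0,0,2.5,0,0,0,80],[0,0,2.5,0,0,0,80],[0,0,1.2,0,0,0,80],[0,0,0.5,0,0,0,80],[0,0,0,0,0,0,80],[0,0,0,0,0,0,80],[0,0,0,0,0,0,80]]' ; python3 -m jog '[[0,0,0,0,0,0,40],[0,0,0,0,0,0,20],[0,0,0,0,0,0,20],[0,0,0,0,0,0,20],[0,0,0,0,0,0,20],[0,0,0,0,0,0,20],[0,0,0,0,0,0,20]]' 35
```

```text
clock: 15.55
eef_pos: [590.9, 339.6, 84.5]
eef_rot: [3.14, 0.002, 3.005]
wrist_force: [-0.7, 0.2, 0.0]
finger_gap: 75.0
clock: 16.25
eef_pos: [590.4, 339.3, 83.1]
eef_rot: [3.141, -0.0, 3.005]
wrist_force: [-0.1, 0.1, 0.9]
finger_gap: 29.7
```

```bash
python3 -m jog '[[0,0,-0.5,0,0,0,20],[0,0,-1.5,0,0,0,20],[0,0,-3,0,0,0,20],[0,0,-4,0,0,0,20],[0,0,-4,0,0,0,20],[0,0,-3,0,0,0,20],[0,0,0,0,0,0,20],[0,0,0,0,0,0,20]]' ; python3 - <<'E'
from h import *
go([547,11.5,243],np.pi+.202)
import cv2
from cell import vision
cv2.imwrite('pics/w8.png',vision.camera('wrist')['color'])
cv2.imwrite('pics/s8.png',vision.camera('scene')['color'])
E
```

```text
clock: 17.05
eef_pos: [590.3, 339.1, 243.6]
eef_rot: [3.14, 0.001, 3.005]
wrist_force: [-0.1, -0.1, -2.4]
finger_gap: 29.8
shift cm [-1.800e-01 -3.304e+01  1.000e-02] rotvec [ 0.001  0.001 -0.339] clock 17.05 gap 29.8
```

View pics/s8.png

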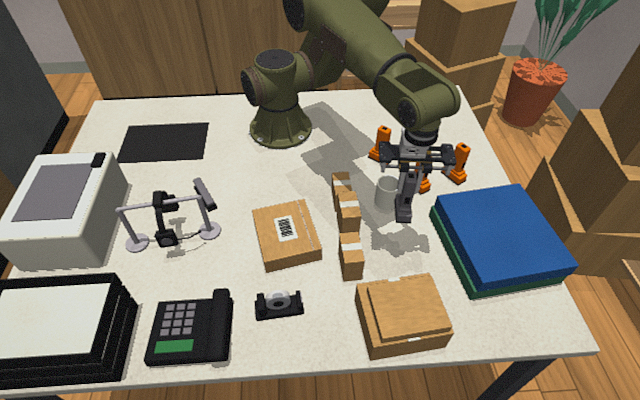

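View pics/w8.png

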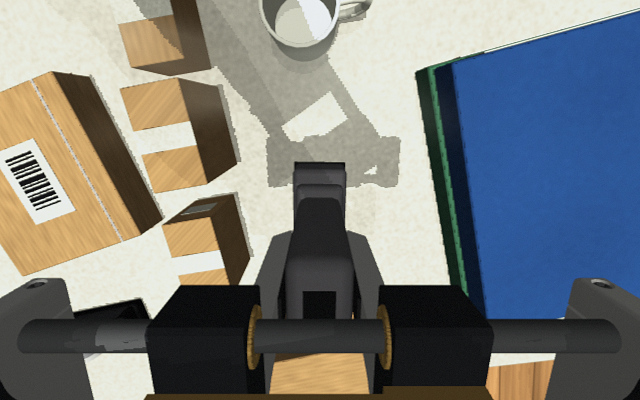

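```bash
python3 -m jog '[[0,-1.5,0,0,0,0,20],[0,-3,0,0,0,0,20],[0,-3.5,0,0,0,0,20],[0,-3.5,0,0,0,0,20],[0,-3.5,0,0,0,0,20],[0,-3.5,0,0,0,0,20],[0,-3.5,0,0,0,0,20],[0,-3.5,0,0,0,0,20]]'|head -2 ; python3 -m jog '[[0,-3.2,0,0,0,0,20],[0,-2.5,0,0,0,0,20],[0,-1.3,0,0,0,0,20],[0,0,0,0,0,-0.08,20],[0,0,0,0,0,-0.1,20],[0,0,0,0,0,-0.1,20],[0,0,0,0,0,-0.059,20],[0,0,0,0,0,0,20]]'; python3 -c "
from h import *
go([546.5,11.5,190],np.pi+.202)"
```

```text
clock: 17.95
eef_pos: [554.8, 85.2, 241.6]
clock: 18.75
eef_pos: [545.9, 17.7, 242.0]
eef_rot: [3.14, -0.001, -2.938]
wrist_force: [-0.9, -0.3, -1.8]
finger_gap: 30.1
shift cm [ 0.06 -0.62  5.2 ] rotvec [ 0.001 -0.001  0.002] clock 18.75 gap 30.1
```

```bash
python3 -m jog '[[0,-0.6,1,0,0,0,20],[0,0,2,0,0,0,20],[0,0,1.5,0,0,0,20],[0,0,0.5,0,0,0,20],[0,0,0,0,0,0,20],[0,0,0,0,0,0,20],[0,0,0,0,0,0,20]]'; python3 - <<'E'
from h import *
go([546.5,11.5,158.5],np.pi+.202)
import cv2
from cell import vision,monitor
s=monitor.read_state();print(s['eef_pos'],s['eef_rot'])
for n in('wrist','scene','top'):cv2.imwrite(f'pics/{n}9.png',vision.camera(n)['color'])
a=cv2.imread('pics/scene9.png')[160:280,235:345];b=cv2.imread('pics/top9.png')[150:230,300:370]
cv2.imwrite('pics/c12.png',cv2.resize(a,None,fx=5,fy=5,interpolation=cv2.INTER_CUBIC))
cv2.imwrite('pics/c13.png',cv2.resize(b,None,fx=7,fy=7,interpolation=cv2.INTER_CUBIC))
E
```

```text
clock: 19.45
eef_pos: [547.6, 11.3, 193.5]
eef_rot: [3.141, 0.001, -2.94]
wrist_force: [0.5, 0.1, -1.2]
finger_gap: 29.8
shift cm [0.11 0.04 3.5 ] rotvec [ 0.001  0.001 -0.   ] clock 19.45 gap 29.8
[547.58283425  11.32206146 193.51622559] [ 3.14094000e+00  1.46715385e-03 -2.93962930e+00]
```

View pics/c12.png

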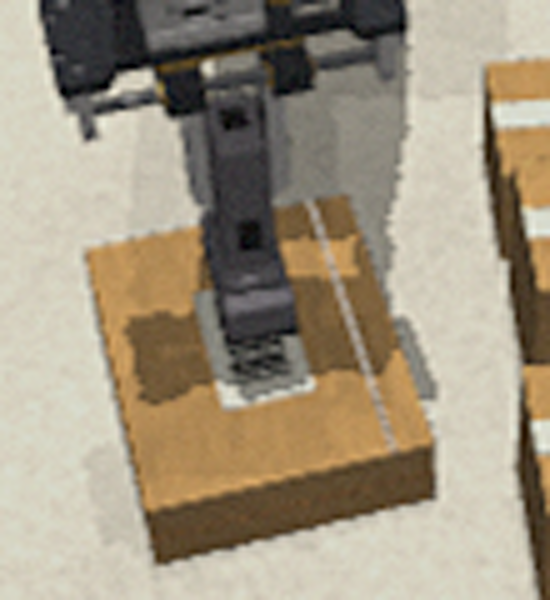

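View pics/wrist9.png

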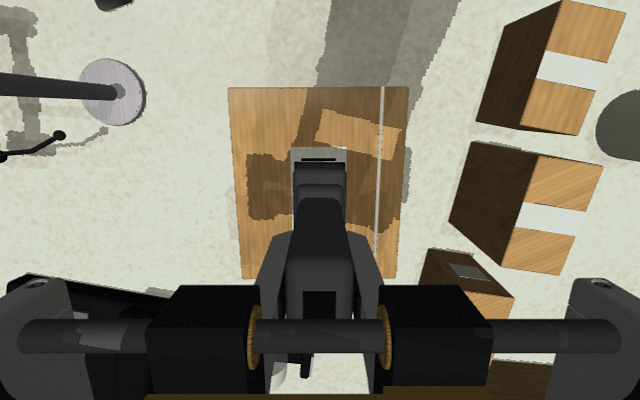

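View pics/c13.png

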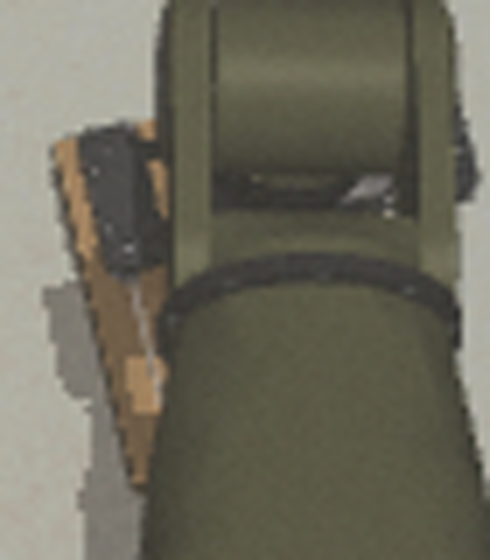

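```bash
python3 - <<'E'
from h import *
import cv2
p=[547.58,11.32,193.52];r=[3.14094,.0015,-2.93963]
e=np.array([np.cos(.202),np.sin(.202)])
a,b=wz(p,r,291.5,149,60),wz(p,r,347,148.5,60);print('label',(a+b)/2+45*e,np.hypot(*(a-b)),np.arctan2(-(b-a)[0],(b-a)[1]))
a,b=wz(p,r,228,88,60),wz(p,r,409,87,60);print('carton',(a+b)/2+100*e,np.hypot(*(a-b)),np.arctan2(-(b-a)[0],(b-a)[1]))
# scanner head near top edge z = 34+110.4 -> find
w=cv2.imread('pics/wrist9.png')[80:290,220:420];cv2.imwrite('pics/c14.png',np.clip(cv2.resize(w,None,fx=2.8,fy=2.8,interpolation=cv2.INTER_CUBIC)*1.8,0,255).astype(np.uint8))
w=cv2.imread('pics/wrist9.png')[140:240,280:360];cv2.imwrite('pics/c15.png',np.clip(cv2.resize(w,None,fx=6,fy=6,interpolation=cv2.INTER_CUBIC)*2.5,0,255).astype(np.uint8))
E
```

```text
label [549.10420798  12.55073433] 54.35425494407081 0.21073621449198457
carton [547.5979268   11.50565526] 168.475987655149 0.20712065975769875
```

View pics/c14.png

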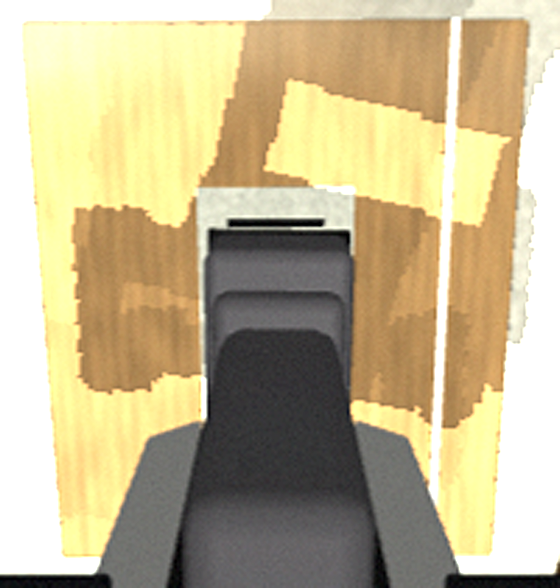

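View pics/c15.png

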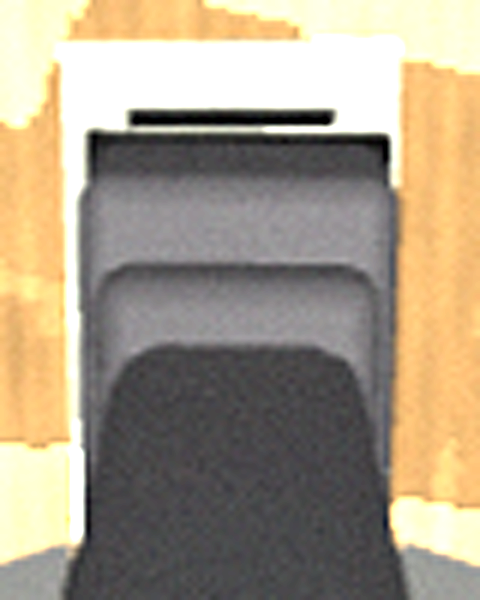

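```bash
python3 - <<'E'
from h import *
p=[547.58,11.32,193.52];r=[3.14094,.0015,-2.93963]
e=np.array([np.cos(.202),np.sin(.202)])
f=lambda u,v,z:wz(p,r,280+(u+.5)/6-.5,140+(v+.5)/6-.5,z)
for (x0,x1,v,z) in((88,390,132,110.4),(82,396,190,144.4)):
  a,b=f(x0,v,z),f(x1,v,z);print((a+b)/2+40*e,np.hypot(*(a-b)),np.arctan2(-(b-a)[0],(b-a)[1]))
p=[590.3,339.1,243.6]
# on the desk w7
p=[591.7,339.46,172.8];r=[3.1396,.0029,3.00466];e=np.array([np.cos(-.137),np.sin(-.137)])
f=lambda u,v,z:wz(p,r,280+(u+.5)/4.5-.5,135+(v+.5)/4.5-.5,z)
for (x0,x1,v,z) in((90,261,57,0),(89,263,85,34)):
  a,b=f(x0,v,z),f(x1,v,z);print((a+b)/2+40*e,np.hypot(*(a-b)),np.arctan2(-(b-a)[0],(b-a)[1]))
E
```

```text
[548.76051897  12.53954065] 41.825211300587775 0.2017520045482468
[550.45259957  12.80945699] 38.18536300546407 0.20173134356286967
[591.76349538 339.95451877] 41.817572620495135 -0.1372632548012886
[594.02856483 339.71492281] 38.65468281676154 -0.1373021771211896
```

```bash
python3 -m jog '[[0.1,-0.05,1,0,0,0,20],[0,0,1,0,0,0,20],[0,0,1,0,0,0,20],[0,0,0.4,0,0,0,20],[0,0,0,0,0,0,20],[0,0,0,0,0,0,20],[0,0,0,0,0,0,20],[0,0,0,0,0,0,20]]'; python3 - <<'E'
from h import *
go([546.7,10.8,158.3],np.pi+.203)
E
```

```text
clock: 20.4
eef_pos: [546.6, 10.7, 159.2]
eef_rot: [3.141, 0.001, -2.939]
wrist_force: [-0.2, -0.2, -1.2]
finger_gap: 29.6
shift cm [-0.02  0.01  0.09] rotvec [ 0.001  0.001 -0.001] clock 20.4 gap 29.6
```

```bash
python3 -m jog '[[0,0,0.08,0,0,0,20],[0,0,0,0,0,0,20],[0,0,0,0,0,0,20],[0,0,0,0,0,0,20],[0,0,0,0,0,0,20],[0,0,0,0,0,0,20]]'; python3 - <<'E'
from h import *
go([546.7,10.8,158.3],np.pi+.203)
import cv2
from cell import vision,monitor
s=monitor.read_state();print(s['eef_pos'],s['eef_rot'],np.abs(s['qd']).max())
W=vision.camera('wrist')['color'];S=vision.camera('scene')['color'];cv2.imwrite('pics/wrist10.png',W);cv2.imwrite('pics/scene10.png',S)
a=cv2.resize(S[160:280,235:345],None,fx=4,fy=4,interpolation=cv2.INTER_CUBIC);b=cv2.resize(W[130:250,270:365],(380,480),interpolation=cv2.INTER_CUBIC)
cv2.imwrite('pics/c16.png',np.clip(np.hstack([a[:,:410],b])*1.6,0,255).astype(np.uint8))
E
```

```text
clock: 21.0
eef_pos: [546.4, 10.7, 158.0]
eef_rot: [3.141, 0.0, -2.939]
wrist_force: [0.2, -0.8, -1.5]
finger_gap: 30.1
shift cm [-0.03  0.   -0.03] rotvec [ 0.001  0.    -0.001] clock 21.0 gap 30.1
[546.39631826  10.70997493 158.01773571] [ 3.14064919e+00  3.35542580e-04 -2.93935115e+00] 0.002358477780239607
```

View pics/c16.png

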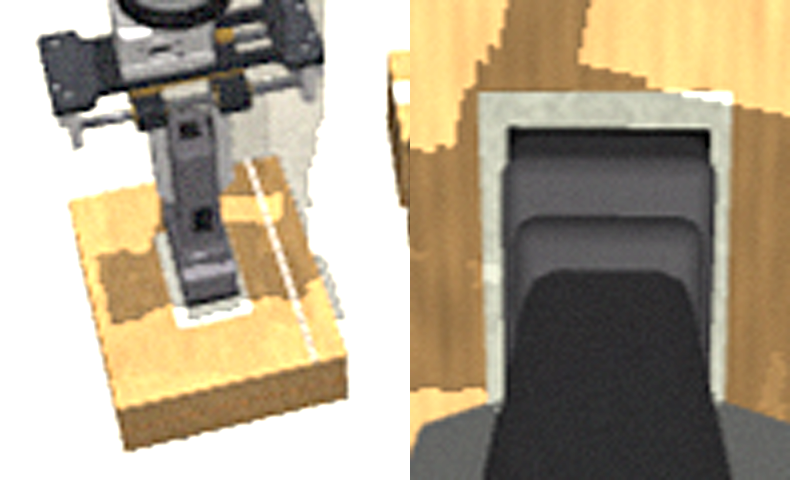

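View pics/scene10.png

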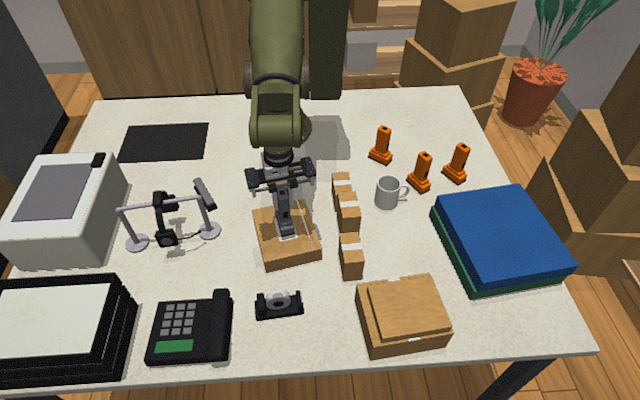

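```bash
python3 - <<'E'
from h import *
p=[546.4,10.71,158.02];r=[3.14065,.0003,-2.93935]
e=np.array([np.cos(.203),np.sin(.203)])
f=lambda u,v,z:wz(p,r,270+(u+.5)/4-.5,130+(v+.5)/4-.5,z)
a,b=f(68,94,60),f(321,94,60);print('label',(a+b)/2+45*e,np.hypot(*(a-b)),np.arctan2(-(b-a)[0],(b-a)[1]))
a,b=f(98,128,75),f(301,128,75);print('win',(a+b)/2+40*e,np.hypot(*(a-b)),np.arctan2(-(b-a)[0],(b-a)[1]))
# scene: head bottom far-edge z75, label far edge z60 (c16 left, k4 at 235,160)
g=lambda u,v,z:onz('scene',235+(u+.5)/4-.5,160+(v+.5)/4-.5,z)
a,b=g(179,328,60),g(251,312,60);print('label',(a+b)/2-45*e)
a,b=g(187,306,75),g(238,296,75);print('win',(a+b)/2-40*e)
E
```

```text
label [547.60337773  10.99231284] 55.14363920777453 0.2020121288927934
win [547.48377468  12.035159  ] 42.16445531901645 0.20198648485054604
label [548.69485856  11.14530809]
win [547.4087162   11.20858831]
```

```bash
python3 -c "
from cell import order,monitor
print(order.sign_off()); print(monitor.read_state()['eef_pos'])"
```

```text
the job is handed in; nothing more can be done
None
the job is handed in; nothing more can be done
```

The job is done and handed in at about 21 s of the 64 s allowed. The headset hangs free on the rail, and the arm is holding the grey scanner upright and still over the label.

- **Headset:** I gripped it by the crown, lowered it until it rested on the bar (force rose to about 10 N) and let go. The later scene and wrist pictures show it hanging with the rail through the arch.
- **Scanner:** I lifted it 160 mm and carried it over the boxes to the label. In the last wrist and scene pictures the window was about 1 mm from the label's centre, and its long side was parallel to the label's (both read 0.202 rad).
- **Height:** The window is about 15 mm above the label. I worked this out from the TCP height when I gripped the scanner on the desk, because there was no direct view of the gap. The wrist force showed only the scanner's weight, with no sign of contact.
- **Other objects:** Nothing else looked moved in the final scene picture, judged by eye. The label measured within about 2 mm of the same place from different camera views, which is the cameras' calibration accuracy.

No check failed. The views disagreed by 1–2 mm on the label's centre, and one edge of the scanner's head read 2–3 mm off along its length. I used the bottom edge instead.

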